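# Thread the axle through the fan's bearing plates

## Task

Take the axle by its red handle from the wooden rest and slide it through the front blue bearing plate, the fan wheel's hub and the rear bearing plate of the fan stand, until its brass collar sits flush against the front plate, then let go of it. The bearing carriage has been clamped somewhere to the left of its mark, as seen from the side where the axle goes in, so feel for the hole with light touches and never force the axle: hard pushes ruin the bearings. Leave the other things on the bench where they are.

Things in the scene. Friction and masses are not known exactly. Their poses are not given: they have to be found in the camera images.
- stand: Fan stand, fixed to the bench: grey base 190 x 120 x 14 mm, origin at the centre of its underside, z up. A carriage on it holds two upright blue bearing plates (64 mm wide, 15 mm thick, tops 102 mm above the bench) and an orange fan wheel (64 mm across) between. Three round holes share one level axis, 80 mm above the bench, parallel to the stand's x; the axle goes in from the -x side, towards +x
- stand_mark (a point): Front face of the front plate (x -60 to -45 mm in the stand's frame; hole 14 mm, brass lip), at hole height, on the base's centre line; axes as the stand. The carriage is clamped rigidly, shifted to the +y side (left, looking along +x) by an unmeasured 5 to 24 mm, so all three holes lie there, not at y = 0; x and height are exact. Over 20 N from the axle on the stand damages the bearings
- stand_rear (a point): Rear face of the rear plate (x 45 to 60 mm in the stand's frame; hole 14 mm, brass lip), at hole height, on the base's centre line: the holes are shifted along y as at stand_mark. Midway between the plates is the wheel's hub, x -20 to 20 mm, hole 18 mm
- axle: Loose axle, 0.07 to 0.14 kg, lying level on the rest. Origin at the centre of its red square handle (44 mm long, 16 x 16 mm in section), on the axle's line; x points along the axle to the tip. Brass collar 28 mm in diameter from x = 22 to 30 mm, steel shaft 12 mm in diameter from x = 30 to 175 mm, its last 4 mm tapering to 9 mm
- axle_collar (a point): Centre of the collar's front face (the face towards the tip), 30 mm ahead of the handle's centre; same axes as the axle
- axle_tip (a point): Centre of the axle's tip, 175 mm ahead of the handle's centre; same axes as the axle
- rest: Wooden rest fixed to the bench, base 150 x 70 mm, origin at the centre of its underside, x along the axle; two notched posts 45 mm before and behind the centre, 54 mm high, carry the shaft with its line 50 mm above the bench. The handle sticks out free beyond the -x end
- driver: Bystander: screwdriver lying on the bench, origin on its underside
- spanner: Bystander: spanner lying on the bench
- bush: Bystander: brass bush, 32 mm across, 14 mm high
- washer: Bystander: steel washer, 40 mm across, 6 mm high
- oilcan: Bystander: small yellow oil bottle, 44 mm across, 85 mm high, standing
- screwtray: Bystander: red two-part screw tray 110 x 80 x 35 mm
- reel: Bystander: empty black reel, 90 mm across, 48 mm high
Mind the look-alikes: they are no part of the job. Leave any pink look-alike of the axle alone.

How it is judged:
On the way, in this order (a step that is already met when the one before it is completed fails the run):
1. the axle's tip has passed through the front bearing plate (x of axle_tip in the frame of stand between -0.045 and 0 m and y of axle_tip in the frame of stand between 0.001 and 0.028 m and z of axle_tip in the frame of stand between 0.073 and 0.087 m), for 0.1 s.
2. the tip has come out behind the rear bearing plate (x of axle_tip in the frame of stand above 0.061 m and y of axle_tip in the frame of stand between 0.001 and 0.028 m and z of axle_tip in the frame of stand between 0.075 and 0.085 m), for 0.1 s.
At the end, for the whole second after the job is handed in: The axle lies released and at rest through both bearing plates and the hub, its collar's front face within 2.5 mm of the front plate's front face, its line within 0.05 rad of the stand's x axis 4 mm of the hole height and 1 to 28 mm to the +y side of the base's centre line (x of axle_collar in the frame of stand between -0.0625 and -0.0575 m and y of axle_collar in the frame of stand between 0.001 and 0.028 m and z of axle_collar in the frame of stand between 0.076 and 0.084 m and angle between the x axis of axle and the x axis of stand, either way round below 0.05 rad and linear speed of axle below 0.01 m/s); the robot touches nothing.
It fails at once if the axle is forced against the stand with more than 20 N (contact force between axle and stand above 20 N).
It fails at once if another thing on the bench is moved by more than 30 mm (distance of any of driver, spanner, bush, washer, oilcan, screwtray, reel from where it was at the start of the episode above 0.03 m).
It also fails if it takes over 67 s, if anything falls off the work surface, if the arm or the gripper's body presses on something with over 40 N, if the wrist force passes 120 N, or if a joint passes its speed limit or range.

## Robot

A 6-joint arm with a two-finger parallel gripper is mounted at the origin on the work surface. World frame = base frame: x ahead of the robot, y to its left, z up, the work surface at z = 0. Lengths are in m, angles in rad, forces in N, time in s.
With the tool pointing down it reaches from about 0.225 to 0.875 m from the base axis. Payload 3.4 kg.
Tool frame: the origin (TCP) lies at the very end of the fingers, on their centre line; the grasp point (between the pads) lies 19 mm behind it (grasp_offset is the distance from the TCP to the grasp point, in m); y points along the fingers, z is the direction in which the jaws open and shut, and the axes are right-handed (so a half turn about y gives the same grasp; the last joint's range is limited). The gripper opens to 85 mm and grips with 20 to 120 N. Pads are 22 mm wide; open, the fingers measure 114 mm over their backs; the gripper's body (76 mm by 85 mm) begins 54 mm behind the grasp point. The pads swing forward as they close: fully open they stand 13 mm farther back than shut.
Start: joints at [0.981, 0.276, 1.505, -0, 1.361, -0.121], TCP at [0.26, 0.513, 0.231] pointing down, gripper open.
Joint ranges: [-2.89, 2.89], [-0.75, 2.08], [0.22, 2.7], [-1.18, 4.32], [0.11, 2.71], [-2.7, 2.7]. Speed limits (rad/s): [2.57, 2.57, 3.14, 3.14, 3.14, 3.14].

## Interface

Orientations are given as a unit quaternion [w, x, y, z].
In Python, from rig import get_state, get_image, sign_off, grasp_offset gives the robot as it stands.
- The arm moves only by the shell command python3 -m jog 'ROWS' [FORCE]. ROWS is JSON, one flat list of numbers, 7 for each row, row after row: the closure in counts, from 0 (fully open) to 255 (shut), then the shift along the tool's x, y, z in cm, then the turn, a rotation vector about the tool's x, y, z in units of 8 degrees (1.0 is 8 degrees). In form: [jaw, tx, ty, tz, rx, ry, rz, jaw, tx, ty, tz, rx, ry, rz, ...]. A call has 1 to 12 rows; each row is the pose to reach, as a shift and turn from the pose commanded when the call began, along the tool's axes at that moment; what a row does not reach only later rows make up. A row lasts 1/8 s, in which the tool goes at most 62.5 mm and 10.7 degrees, less where a joint would pass 70% of its speed; a pose out of reach is approached as far as the arm can. A call with a gripper value outside its range is refused whole. The fingers move at their own pace and stop on an object; FORCE is the grip in N (left out, the last holds). Time passes only in rows, so rows that repeat a pose let the fingers close. It gives the time, the measured TCP pose, the force and the opening at its end, in the units of the state.
- get_state(): the state, without advancing time (a new reading comes with each control period).
- get_image(name): name is "side" or "top"; returns a dict with "color" (384x512x3 uint8, blue, green, red), "mtx" (3x3 intrinsics, pixels), "R" (3x3) and "t" (3): a world point X has camera coordinates R X + t. Camera axes: x right, y down, z forward; pixel columns grow to the right and rows downward; lengths in m; the calibration is good to about 2 mm. A picture is of the moment at which its call begins. There is no depth.
- sign_off(): hands the job in, once; it reports no verdict.
The state is a dict: "clock": time; "qpos": joint angles; "qd": joint speeds; "effort": joint torques, N m; "position": TCP position; "ee_rot": TCP orientation; "contact_force": force on the tool from outside, world axes, zero at the start; "moment": the same for the moment, N m; "width": finger opening in m.
Only numpy, scipy, OpenCV 4.12 (cv2) and the standard library are available. Lean on these libraries where they do the work, as an engineer would, in place of code of your own. Each camera call takes 0.05 s, during which the arm holds its last target.

## Working session

There is one attempt and no reset: what is moved stays moved. The work goes in short steps, Python scripts to look and compute and a shell command to move; the robot and the scene stay as the last step left them, time stands still between calls to the robot, and variables do not carry over. Pictures are saved under pics/ and viewed, and the job is handed in when it is done.

```bash
ls; mkdir -p pics; python3 - <<'E'
from rig import get_state, get_image, grasp_offset
import cv2,numpy as np
print(get_state(), grasp_offset)
for n in("side","top"):
    i=get_image(n); cv2.imwrite(f"pics/{n}0.png",i["color"]); np.savez(f"{n}0.npz",**i)
    print(n,i["mtx"],i["R"],i["t"], -i["R"].T@i["t"])
E
```

```text
pics
{'clock': 0.0, 'qpos': array([ 9.80995736e-01,  2.76599459e-01,  1.50618835e+00, -2.11846455e-06,
        1.36069737e+00, -1.20992262e-01]), 'qd': array([ 0.00010188,  0.00041879, -0.00179288, -0.00011767,  0.0031085 ,
       -0.00097115]), 'effort': array([-1.13481648e-03, -4.16775370e+01, -2.45800227e+01, -6.71721900e-04,
        1.11780781e-02, -8.83907433e-06]), 'position': array([0.25948879, 0.5124959 , 0.23041518]), 'ee_rot': array([-0.68714165,  0.68839674, -0.164467  ,  0.16400272]), 'contact_force': array([-0.65119616, -0.14576538, -0.11708284]), 'moment': array([-0.04808869,  0.00343485, -0.10186197]), 'width': 0.08536525413573431} 0.0187
side [[420.75247522   0.         258.60739871]
 [  0.         420.75247522 195.17761196]
 [  0.           0.           1.        ]] [[-0.86442488 -0.50250691 -0.01601328]
 [-0.26341908  0.4798092  -0.83689517]
 [ 0.42822892 -0.71921481 -0.54712892]] [0.40627456 0.26249687 1.43660387] [-0.19485481  1.11143413  1.01219567]
top [[405.04799961   0.         254.27655358]
 [  0.         405.04799961 196.88105055]
 [  0.           0.           1.        ]] [[ 0.02965801 -0.99955861  0.0017307 ]
 [-0.98862062 -0.02958884 -0.14749162]
 [ 0.14747773  0.00266331 -0.98906179]] [-0.15463121  0.55090555  1.42878937] [ 0.33850803 -0.1420676   1.49468254]
```

```bash
python3 -m jog --help | head -30
```

```text
invalid input: not JSON, or not a number
```

View pics/side0.png

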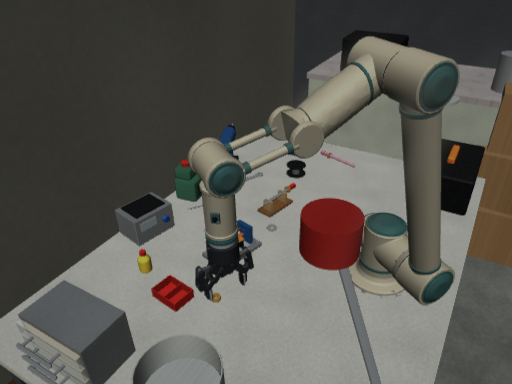

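View pics/top0.png

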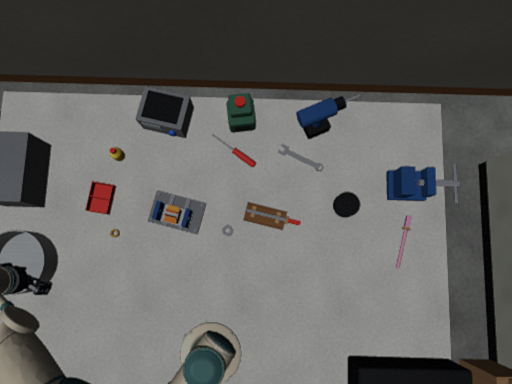

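The side view shows the stand at about (233,245), the rest with the red handle at about (278,202), and the arm standing over the stand. In the top view the stand is at about (177,212) and the rest and axle at about (270,217). The red-handled axle at (293,222) fits the description. The pink one at (404,240) is the look-alike. I'll confirm with an enlarged crop.

```bash
python3 - <<'E'
import cv2,numpy as np
c=cv2.imread("pics/top0.png")
a=cv2.resize(c[180:245,140:310],None,fx=4.7,fy=4.7,interpolation=cv2.INTER_CUBIC)
c=cv2.imread("pics/side0.png")
b=cv2.resize(c[170:270,180:310],None,fx=2.9,fy=2.9,interpolation=cv2.INTER_CUBIC)
o=np.zeros((a.shape[0]+b.shape[0],800,3),np.uint8);o[:a.shape[0],:a.shape[1]]=a;o[a.shape[0]:,:b.shape[1]]=b
print(o.shape,a.shape);cv2.imwrite("pics/crop0.png",o)
E
```

```text
(596, 800, 3) (306, 799, 3)
```

View pics/crop0.png

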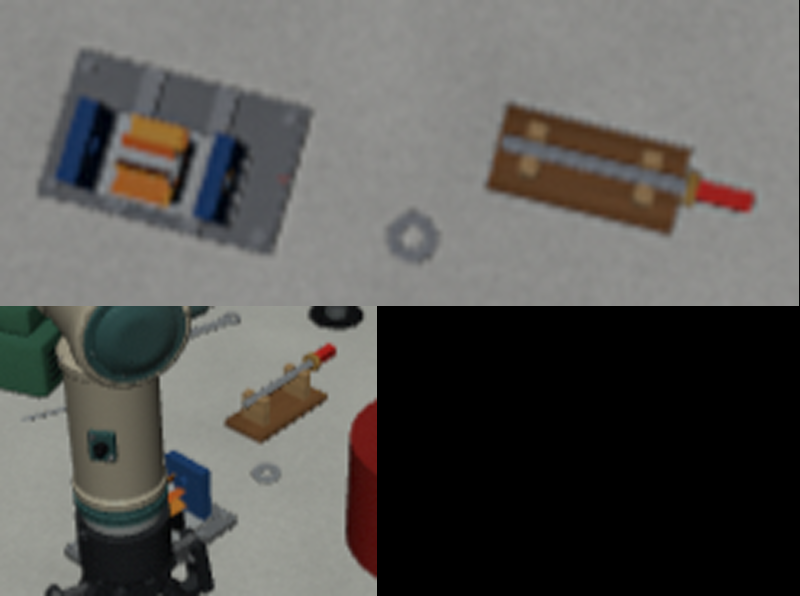

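The crop confirms that the right-hand object, with red handle, brass collar and steel shaft on the wooden posts, is the axle. Its handle is on the right at about (293,222) and its tip points left. The stand's bare front part and red mark face it on the right. Next I measure.

```bash
cat > h.py <<'E'
import numpy as np,cv2
def load(n): return dict(np.load(n))
def ray(I,uv,z):
    uv=np.atleast_2d(uv).astype(float)
    d=np.c_[(uv[:,0]-I["mtx"][0,2])/I["mtx"][0,0],(uv[:,1]-I["mtx"][1,2])/I["mtx"][1,1],np.ones(len(uv))]@I["R"]
    C=-I["R"].T@I["t"]; z=np.broadcast_to(z,len(uv))
    return C+d*((z-C[2])/d[:,2])[:,None]
def proj(I,X):
    c=np.atleast_2d(X)@I["R"].T+I["t"]; p=c@I["mtx"].T; return p[:,:2]/p[:,2:]
E
python3 - <<'E'
from h import *
I=load("top0.npz");c=I["color"]; hsv=cv2.cvtColor(c,cv2.COLOR_BGR2HSV)
H,S,V=[hsv[...,k].astype(int) for k in range(3)]
print("bench V",np.median(V[190:240,140:310]), "base V",V[195,160:200:4],V[220,150:205:4],V[230,170:200:4])
roi=np.zeros(V.shape,bool);roi[180:245,140:212]=1
m=((roi)&((V<125)|(S>60))).astype(np.uint8)
m=cv2.morphologyEx(m,cv2.MORPH_CLOSE,np.ones((3,3)))
cs,_=cv2.findContours(m,0,2);k=max(cs,key=cv2.contourArea)
print(cv2.minAreaRect(k),cv2.contourArea(k))
b=cv2.boxPoints(cv2.minAreaRect(k));print("corners",b.round(1).tolist(), ray(I,b,.014).round(4).tolist())
# colours
def comp(mask,name,n=3):
    N,l,st,ce=cv2.connectedComponentsWithStats(mask.astype(np.uint8))
    for j in sorted(range(1,N),key=lambda j:-st[j,4])[:n]:
        ys,xs=np.where(l==j);r=cv2.minAreaRect(np.c_[xs,ys].astype(np.float32))
        print(name,st[j].tolist(),ce[j].round(2).tolist(),np.round(cv2.boxPoints(r),1).tolist())
comp(roi&(H>100)&(H<130)&(S>90),"blue")
comp(roi&(H>5)&(H<20)&(S>150),"orange")
comp(roi&((H<5)|(H>172))&(S>60),"redmark")
r2=np.zeros(V.shape,bool);r2[195:240,240:310]=1
comp(r2&((H<5)|(H>172))&(S>140),"red handle",1)
comp(r2&(H>5)&(H<25)&(S>110)&(V<110),"wood",1)
E
```

```text
bench V 139.0 base V [ 80  89  86 111 101 129 139 141 140 140] [ 92  88  63 128 152 150 155  40 103  73  50  88  88 132] [142 143 134  90  88  89 105  79]
((176.69615173339844, 211.78074645996094), (52.623477935791016, 33.76673126220703), 15.255120277404785) 1669.0
corners [[146.89999389648438, 221.10000610351562], [155.8000030517578, 188.60000610351562], [206.5, 202.39999389648438], [197.60000610351562, 235.0]] [[0.4577, 0.2524, 0.014], [0.5795, 0.2278, 0.014], [0.5334, 0.0373, 0.014], [0.4128, 0.0641, 0.014]]
blue [152, 201, 12, 19, 147] [157.55, 210.19] [[151.1999969482422, 217.60000610351562], [156.1999969482422, 200.1999969482422], [164.0, 202.39999389648438], [159.0, 219.89999389648438]]
blue [181, 208, 11, 20, 110] [186.01, 217.8] [[180.60000610351562, 225.39999389648438], [185.8000030517578, 207.89999389648438], [192.10000610351562, 209.8000030517578], [186.89999389648438, 227.3000030517578]]
blue [180, 212, 1, 1, 1] [180.0, 212.0] [[180.0, 212.0], [180.0, 212.0], [180.0, 212.0], [180.0, 212.0]]
orange [166, 205, 14, 8, 76] [172.92, 208.84] [[165.6999969482422, 210.1999969482422], [167.1999969482422, 204.3000030517578], [180.10000610351562, 207.5], [178.60000610351562, 213.39999389648438]]
orange [164, 215, 14, 8, 74] [170.01, 218.74] [[163.6999969482422, 220.1999969482422], [165.1999969482422, 214.3000030517578], [177.39999389648438, 217.39999389648438], [175.89999389648438, 223.1999969482422]]
redmark [179, 213, 1, 2, 2] [179.0, 213.5] [[179.0, 214.0], [179.0, 214.0], [179.0, 213.0], [179.0, 213.0]]
red handle [288, 219, 12, 6, 45] [293.62, 221.53] [[287.79998779296875, 221.89999389648438], [288.6000061035156, 218.39999389648438], [299.5, 221.10000610351562], [298.6000061035156, 224.60000610351562]]
wood [244, 212, 41, 17, 286] [263.35, 220.39] [[243.5, 219.10000610351562], [245.3000030517578, 211.8000030517578], [284.1000061035156, 221.5], [282.29998779296875, 228.8000030517578]]
```

```bash
cat >> h.py <<'E'
def up(I,r,f=8):
    x0,y0,x1,y1=r; return cv2.resize(I["color"][y0:y1,x0:x1],None,fx=f,fy=f,interpolation=cv2.INTER_CUBIC),(lambda p:(np.atleast_2d(p)+.5)/f-.5+[x0,y0])
E
python3 - <<'E'
from h import *
I=load("top0.npz")
u,back=up(I,(140,180,212,245))
hsv=cv2.cvtColor(u,cv2.COLOR_BGR2HSV);H,S,V=[hsv[...,k].astype(int) for k in range(3)]
m=((V<114)|(S>70)).astype(np.uint8);m=cv2.morphologyEx(m,cv2.MORPH_CLOSE,np.ones((15,15)))
k=max(cv2.findContours(m,0,2)[0],key=cv2.contourArea)
b=back(cv2.boxPoints(cv2.minAreaRect(k)));i=np.argsort(b[:,0]);b=b[i] # left two: b0,b1; right b2,b3
print(b.round(2).tolist())
X=ray(I,b,[.014,.014,0,0]);print(X.round(4).tolist())
sx=(X[:2].mean(0)-X[2:].mean(0));print("len",np.linalg.norm(sx[:2]),"wid",np.linalg.norm(X[0]-X[1]),np.linalg.norm(X[2]-X[3]))
yaw=np.arctan2(sx[1],sx[0]);ex=np.array([np.cos(yaw),np.sin(yaw)]);ey=np.array([-ex[1],ex[0]])
c=X.mean(0)[:2];print("centre",c,"yaw deg",np.degrees(yaw))
mb=((H>100)&(H<130)&(S>110)).astype(np.uint8)
for k in sorted(cv2.findContours(mb,0,2)[0],key=cv2.contourArea)[-2:]:
    q=back(cv2.boxPoints(cv2.minAreaRect(k)));q=q[np.argsort(q[:,0])]
    for z in(.102,):
        P=ray(I,q,z)[:,:2]-c;print(q.round(1).tolist(),"stand x",(P@ex).round(4),"y",(P@ey).round(4),"mid y far edge",(P@ey)[:2].mean())
mo=((H>5)&(H<20)&(S>150)).astype(np.uint8)
# axle
u,back=up(I,(238,200,306,235))
hsv=cv2.cvtColor(u,cv2.COLOR_BGR2HSV);H,S,V=[hsv[...,k].astype(int) for k in range(3)]
mr=(((H<5)|(H>172))&(S>150)).astype(np.uint8)
k=max(cv2.findContours(mr,0,2)[0],key=cv2.contourArea);r=cv2.minAreaRect(k);q=back(cv2.boxPoints(r));print("handle px",q.round(2).tolist(),r)
P=ray(I,q,.058);print(P.round(4).tolist(),"mid",P.mean(0))
ms=((S<45)&(V>70)&(V<180)).astype(np.uint8)
inside=cv2.erode(((H>3)&(H<25)&(S>60)).astype(np.uint8),np.ones((1,1)))
# shaft: pixels grey, within wood hull
k=np.vstack([c for c in cv2.findContours(inside,0,2)[0] if cv2.contourArea(c)>300]);hull=cv2.convexHull(k)
hm=np.zeros_like(ms);cv2.fillPoly(hm,[hull],1);hm=cv2.erode(hm,np.ones((25,25)));ms&=hm
ys,xs=np.where(ms);pts=np.c_[xs,ys].astype(np.float32);l=cv2.fitLine(pts,cv2.DIST_HUBER,0,.01,.01).ravel()
t=(pts-l[2:])@l[:2];e=back(np.array([l[2:]+l[:2]*t.min(),l[2:]+l[:2]*t.max()]));A=ray(I,e,.05)
print("shaft px",e.round(2).tolist(),A.round(4).tolist())
d=A[0]-A[1]
if d[1]<0:d=-d
print("axle dir deg",np.degrees(np.arctan2(d[1],d[0])))
cv2.imwrite("pics/shaftmask.png",np.hstack([u, cv2.cvtColor((ms*160+mr*90),cv2.COLOR_GRAY2BGR)])[:, :])
from rig import get_state
from scipy.spatial.transform import Rotation as R
s=get_state();qq=s["ee_rot"];print(R.from_quat(qq[[1,2,3,0]]).as_matrix().round(3))
E
```

```text
[[146.76, 221.22], [155.34, 188.81], [198.05, 234.79], [206.63, 202.39]]
[[0.4575, 0.2527, 0.014], [0.5785, 0.2293, 0.014], [0.4142, 0.0645, 0.0], [0.5354, 0.0386, 0.0]]
len 0.19427954906579095 wid 0.12333664889665158 0.12384825475710666
centre [0.49639746 0.14629376] yaw deg 77.15112416594992
[[180.5, 225.7], [185.7, 207.7], [187.1, 227.6], [192.3, 209.7]] stand x [-0.046  -0.0463 -0.0698 -0.0701] y [ 0.0489 -0.0154  0.0495 -0.0147] mid y far edge 0.01675724357597557
[[151.0, 217.6], [156.5, 199.9], [158.9, 220.0], [164.3, 202.4]] stand x [0.06   0.0595 0.0314 0.0306] y [ 0.0475 -0.0161  0.0487 -0.0148] mid y far edge 0.015718460697337924
handle px [[287.63, 221.87], [288.59, 218.13], [299.77, 221.0], [298.82, 224.74]] ((449.1357116699219, 174.970703125), (92.34595489501953, 30.873056411743164), 14.38139533996582)
[[0.4665, -0.2594, 0.058], [0.48, -0.2625, 0.058], [0.4709, -0.3025, 0.058], [0.4575, -0.2992, 0.058]] mid [ 0.46872688 -0.28089684  0.058     ]
shaft px [[247.24, 209.85], [285.44, 219.42]] [[0.5061, -0.1143, 0.05], [0.4758, -0.252, 0.05]]
axle dir deg 77.57169860383733
[[ 0.892 -0.001  0.452]
 [-0.452 -0.001  0.892]
 [-0.    -1.    -0.002]]
```

```bash
python3 - <<'E'
from h import *
S=load("side0.npz");T=load("top0.npz")
for p in [(330,262),(330,210),(300,235),(362,235),(345,270),(370,380),(385,280)]:
    for z in(0,.2,.5,.8):
        X=ray(S,p,z);print(p,z,X.round(3)[0],proj(T,X)[0].round(0))
cv2.imwrite("pics/top_big.png",cv2.resize(T["color"][220:384,0:270],None,fx=2.9,fy=2.9))
E
```

```text
(330, 262) 0 [0.161 0.032 0.   ] [204. 306.]
(330, 262) 0.2 [0.09  0.245 0.2  ] [125. 335.]
(330, 262) 0.5 [-0.015  0.565  0.5  ] [-58. 403.]
(330, 262) 0.8 [-0.12   0.885  0.8  ] [-424.  539.]
(330, 210) 0 [ 0.281 -0.265  0.   ] [287. 274.]
(330, 210) 0.2 [0.187 0.007 0.2  ] [204. 305.]
(330, 210) 0.5 [0.046 0.415 0.5  ] [ 10. 377.]
(330, 210) 0.8 [-0.095  0.823  0.8  ] [-379.  522.]
(300, 235) 0 [ 0.318 -0.054  0.   ] [229. 262.]
(300, 235) 0.2 [0.217 0.176 0.2  ] [150. 294.]
(300, 235) 0.5 [0.065 0.521 0.5  ] [-34. 367.]
(300, 235) 0.8 [-0.087  0.867  0.8  ] [-406.  516.]
(362, 235) 0 [ 0.112 -0.169  0.   ] [259. 322.]
(362, 235) 0.2 [0.051 0.084 0.2  ] [177. 350.]
(362, 235) 0.5 [-0.04   0.464  0.5  ] [-15. 416.]
(362, 235) 0.8 [-0.131  0.843  0.8  ] [-398.  547.]
(345, 270) 0 [0.1   0.044 0.   ] [199. 323.]
(345, 270) 0.2 [0.042 0.255 0.2  ] [121. 351.]
(345, 270) 0.5 [-0.046  0.572  0.5  ] [-62. 417.]
(345, 270) 0.8 [-0.133  0.888  0.8  ] [-428.  548.]
(370, 380) 0 [-0.103  0.405  0.   ] [ 93. 380.]
(370, 380) 0.2 [-0.121  0.544  0.2  ] [ 20. 405.]
(370, 380) 0.5 [-0.148  0.754  0.5  ] [-150.  463.]
(370, 380) 0.8 [-0.176  0.963  0.8  ] [-485.  578.]
(385, 280) 0 [-0.033  0.025  0.   ] [203. 363.]
(385, 280) 0.2 [-0.065  0.24   0.2  ] [123. 389.]
(385, 280) 0.5 [-0.113  0.562  0.5  ] [-62. 449.]
(385, 280) 0.8 [-0.161  0.884  0.8  ] [-430.  569.]
```

View pics/top_big.png

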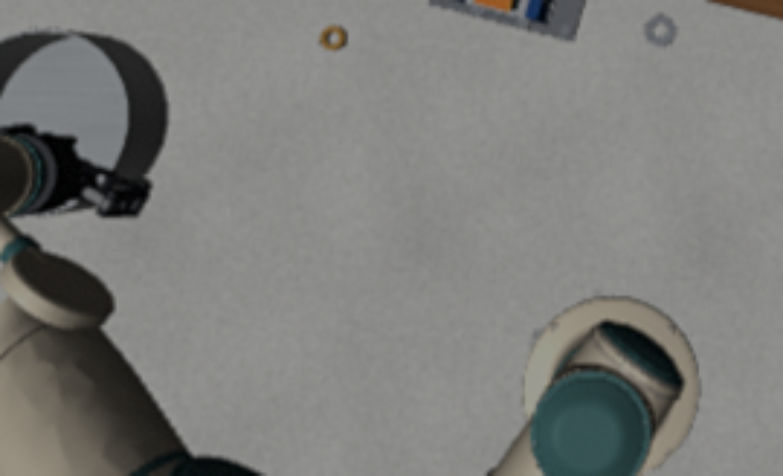

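The red drum in the side view is a foreground object near that camera. It doesn't appear in the top view, so it isn't in the work area. Next I move above the handle, turning +75.7° about tool y so the jaws straddle the axle.

```bash
python3 -m jog '[0,54.5,0,-61.4,0,9.46,0, 0,54.5,0,-61.4,0,9.46,0, 0,54.5,0,-61.4,0,9.46,0, 0,54.5,0,-61.4,0,9.46,0, 0,54.5,0,-61.4,0,9.46,0, 0,54.5,0,-61.4,0,9.46,0, 0,54.5,0,-61.4,0,9.46,0, 0,54.5,0,-61.4,0,9.46,0, 0,54.5,0,-61.4,0,9.46,0, 0,54.5,0,-61.4,0,9.46,0, 0,54.5,3,-61.4,0,9.46,0, 0,54.5,9,-61.4,0,9.46,0]' 40; python3 - <<'E'
from rig import *
from h import *
from scipy.spatial.transform import Rotation as R
s=get_state();print(s["clock"],s["position"],s["qpos"].round(3),R.from_quat(s["ee_rot"][[1,2,3,0]]).as_matrix().round(4),s["contact_force"])
i=get_image("side");np.savez("side1.npz",**i);cv2.imwrite("pics/side1.png",i["color"])
E
```

```text
clock: 1.6
position: [0.4497, -0.2063, 0.1905]
ee_rot: [-0.443, 0.441, -0.55, 0.554]
contact_force: [1.5, 0.3, 0.0]
width: 0.0854
1.6 [ 0.44966706 -0.20630421  0.19051794] [-0.571  0.181  1.74   0.     1.216 -0.351] [[-0.2185  0.0044  0.9758]
 [-0.9758 -0.0024 -0.2185]
 [ 0.0014 -1.      0.0048]] [1.45042    0.33953118 0.0077683 ]
```

View pics/side1.png

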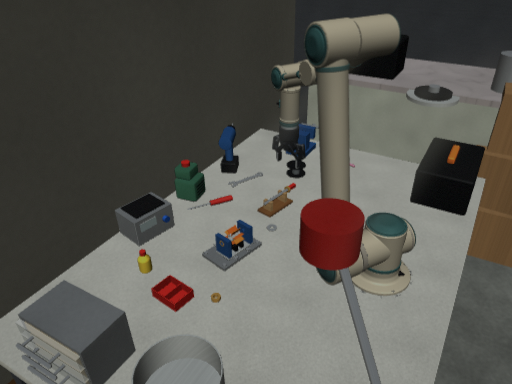

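The side view now shows the stand free at about (233,243), the rest and axle at about (278,203), and the gripper short of the handle at about (290,150). I continue to the hover point.

```bash
python3 -m jog '[0,6.9,4,3.46,0,0,0, 0,6.9,7,3.46,0,0,0, 0,6.9,7,3.46,0,0,0, 0,6.9,7,3.46,0,0,0]' 40; python3 - <<'E'
from rig import *
from h import *
from scipy.spatial.transform import Rotation as R
s=get_state();M=R.from_quat(s["ee_rot"][[1,2,3,0]]).as_matrix()
print(s["clock"],s["position"],M.round(4).tolist(),s["contact_force"])
d=np.array([.4685,-.2815,.031])-s["position"];print("tool delta cm",(M.T@d*100).round(2))
S=load("side1.npz")
c=S["color"];cv2.imwrite("pics/s1stand.png",cv2.resize(c[210:275,190:275],None,fx=8,fy=8,interpolation=cv2.INTER_CUBIC))
E
```

```text
clock: 2.15
position: [0.4668, -0.2771, 0.1202]
ee_rot: [0.443, -0.442, 0.552, -0.551]
contact_force: [0.3, 0.4, 0.4]
width: 0.0854
2.15 [ 0.46681796 -0.27711963  0.12016107] [[-0.217, -0.0002, 0.9762], [-0.9762, 0.0008, -0.217], [-0.0007, -1.0, -0.0003]] [0.28217709 0.37957772 0.43669976]
tool delta cm [0.4  8.92 0.26]
```

View pics/s1stand.png

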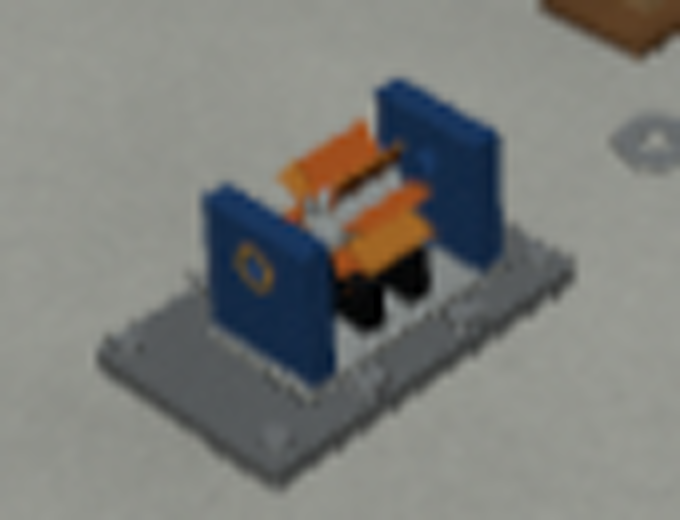

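The enlarged side view shows the rear plate's brass lip at crop (254,267), which is image px (221.3,242.9). I'll use it to cross-check the hole offset while descending.

```bash
python3 -m jog '[0,0.4,5,0.26,0,0,0, 0,0.4,8.9,0.26,0,0,0, 0,0.4,8.9,0.26,0,0,0, 0,0.4,8.9,0.26,0,0,0]' 40; python3 - <<'E'
from rig import *
from h import *
s=get_state();print(s["position"],s["contact_force"])
S=load("side1.npz")
u,back=up(S,(190,210,275,275));hsv=cv2.cvtColor(u,cv2.COLOR_BGR2HSV);H,Sa,V=[hsv[...,k].astype(int) for k in range(3)]
m=((H>8)&(H<30)&(Sa>60)).astype(np.uint8);m[:, 290:]=0
ys,xs=np.where(m);print(len(xs));(ct,_,_)=cv2.minAreaRect(np.c_[xs,ys].astype(np.float32))
p=back(ct);X=ray(S,p,.08)[0,:2]
c=np.array([.4964,.1463]);yaw=np.radians(77.3);ex=np.array([np.cos(yaw),np.sin(yaw)]);ey=np.array([-ex[1],ex[0]])
print(p,X,"stand",(X-c)@ex,(X-c)@ey)
i=get_image("side");np.savez("side2.npz",**i)
j=get_image("top");np.savez("top2.npz",**j)
a=cv2.resize(i["color"][165:225,245:320],None,fx=5,fy=5);b=cv2.resize(j["color"][190:250,240:315],None,fx=5,fy=5)
cv2.imwrite("pics/g2.png",np.hstack([a,b]))
E
```

```text
clock: 2.65
position: [0.47, -0.2827, 0.033]
ee_rot: [-0.443, 0.442, -0.55, 0.553]
contact_force: [0.0, -0.1, -0.2]
width: 0.085
[ 0.47003304 -0.28266272  0.03297893] [ 0.04228246 -0.06767969 -0.16747411]
777
[[222.86833191 237.48353004]] [0.50833165 0.18165004] stand 0.03710831411757035 -0.003868162965835039
```

View pics/g2.png

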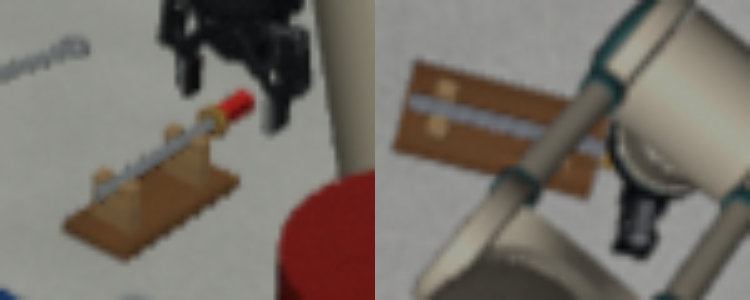

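Both fingers straddle the red handle. Now I close.

```bash
python3 -m jog '[255,0,0.2,0,0,0,0, 255,0,0.2,0,0,0,0, 255,0,0.2,0,0,0,0, 255,0,0.2,0,0,0,0, 255,0,0.2,0,0,0,0, 255,0,0.2,0,0,0,0]' 80; python3 - <<'E'
from rig import *
from h import *
s=get_state();print(s["position"],s["contact_force"],s["moment"])
S=load("side1.npz");c=np.array([.4964,.1463]);yaw=np.radians(77.3);ex=np.array([np.cos(yaw),np.sin(yaw)]);ey=np.array([-ex[1],ex[0]])
X=ray(S,(221.3,242.9),.08)[0,:2];print("lip stand",(X-c)@ex,(X-c)@ey)
# crop px of base corners rear-right etc on side
for q,z in[((100,358),.014),((278,490),0),((572,270),.014),((278,475),.014)]:
    X=ray(S,((q[0]+.5)/8-.5+190,(q[1]+.5)/8-.5+210),z)[0,:2];print(q,(X-c)@ex,(X-c)@ey)
E
```

```text
clock: 3.5
position: [0.4685, -0.2824, 0.0287]
ee_rot: [0.442, -0.442, 0.552, -0.552]
contact_force: [-1.0, -0.8, 2.3]
width: 0.0147
[ 0.46853384 -0.28239581  0.02874342] [-1.04719872 -0.81634124  2.30385441] [0.07818493 0.05600417 0.00504555]
lip stand 0.06106496858421876 0.013837764032807509
(100, 358) 0.09896500666081245 -0.05263132937022966
(278, 490) 0.09422661040680125 0.05724279591342474
(572, 270) -0.08686023888818417 0.06350793065403235
(278, 475) 0.0975166723469698 0.061980624926196236
```

Gripped, with width 14.7 mm. Now I lift.

```bash
python3 -m jog '[255,0,-1,0,0,0,0, 255,0,-3,0,0,0,0, 255,0,-6,0,0,0,0, 255,0,-8,0,0,0,0, 255,0,-8,0,0,0,0, 255,0,-8,0,0,0,0]'; python3 - <<'E'
from rig import *
from h import *
from scipy.spatial.transform import Rotation as R
s=get_state();M=R.from_quat(s["ee_rot"][[1,2,3,0]]).as_matrix();print(s["position"],M.round(4).tolist(),s["contact_force"],s["moment"])
i=get_image("side");np.savez("side3.npz",**i)
j=get_image("top");np.savez("top3.npz",**j)
a=cv2.resize(i["color"][145:225,245:320],None,fx=5,fy=5);b=cv2.resize(j["color"][180:260,240:315],None,fx=5,fy=5)
cv2.imwrite("pics/g3.png",np.hstack([a,b]))
E
```

```text
clock: 4.25
position: [0.4681, -0.282, 0.1081]
ee_rot: [0.442, -0.442, 0.552, -0.551]
contact_force: [-0.0, -0.2, -2.0]
width: 0.0149
[ 0.46806976 -0.2819623   0.10807578] [[-0.2171, -0.0009, 0.9761], [-0.9761, 0.0008, -0.2171], [-0.0006, -1.0, -0.001]] [-0.01121114 -0.15080113 -1.96353087] [-0.13000525  0.00530036 -0.00388782]
```

View pics/g3.png

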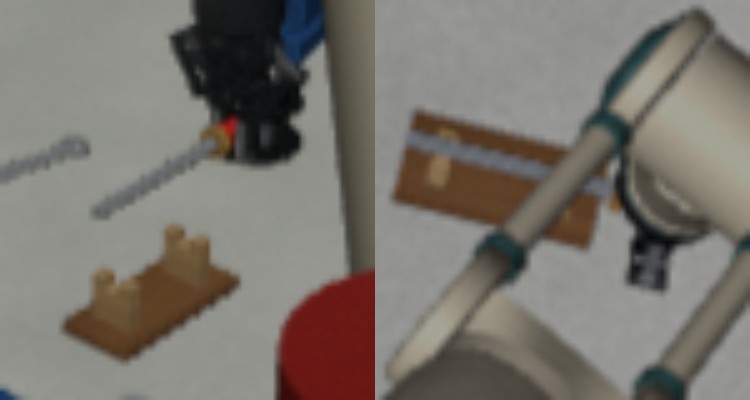

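```bash
cat >> h.py <<'E'
def plane(I,p,q):
    C=-I["R"].T@I["t"]; a=ray(I,p,0.)[0]-C; b=ray(I,q,0.)[0]-C; n=np.cross(a,b); n/=np.linalg.norm(n); return n,n@C
def line3(A,pa,qa,B,pb,qb):
    n1,d1=plane(A,pa,qa);n2,d2=plane(B,pb,qb); v=np.cross(n1,n2);v/=np.linalg.norm(v)
    X=np.linalg.lstsq(np.array([n1,n2]),np.array([d1,d2]),rcond=None)[0]; return X,v
def pt3(A,a,B,b):
    P=[]
    for I,p in((A,a),(B,b)):
        C=-I["R"].T@I["t"];d=ray(I,p,0.)[0]-C;d/=np.linalg.norm(d);P.append((C,d))
    M=sum(np.eye(3)-np.outer(d,d) for C,d in P);r=sum((np.eye(3)-np.outer(d,d))@C for C,d in P);return np.linalg.solve(M,r)
E
python3 - <<'E'
from h import *
S=load("side3.npz");T=load("top3.npz")
def fit(I,r,mfun,name):
    u,back=up(I,r);hsv=cv2.cvtColor(u,cv2.COLOR_BGR2HSV).astype(int);m=mfun(hsv).astype(np.uint8)
    N,l,st,_=cv2.connectedComponentsWithStats(m);j=1+np.argmax(st[1:,4]);ys,xs=np.where(l==j);p=np.c_[xs,ys].astype(np.float32)
    L=cv2.fitLine(p,cv2.DIST_HUBER,0,.01,.01).ravel();t=(p-L[2:])@L[:2]
    e=back(np.array([L[2:]+L[:2]*t.min(),L[2:]+L[:2]*t.max()]));print(name,len(xs),e.round(2).tolist())
    u=u.copy();u[l==j]=(0,255,0);cv2.imwrite(f"pics/fit_{name}.png",u);return e
es=fit(S,(258,170,287,192),lambda h:(h[...,2]<128),"s")
et=fit(T,(243,200,275,220),lambda h:(h[...,1]<60)&(h[...,2]<150),"t")
X,v=line3(S,es[0],es[1],T,et[0],et[1]);v=v if v[1]>0 else -v
print("dir",v,"yaw",np.degrees(np.arctan2(v[1],v[0])),"pitch",np.degrees(np.arcsin(v[2])))
for y in(-.28,-.11):print(X+v*(y-X[1])/v[1])
print("tip",pt3(S,es[0],T,et[0]))
E
cd pics; python3 -c "
import cv2,numpy as np
a=cv2.imread('fit_s.png');b=cv2.imread('fit_t.png');o=np.zeros((a.shape[0]+b.shape[0],260,3),np.uint8);o[:a.shape[0],:a.shape[1]]=a;o[a.shape[0]:,:b.shape[1]]=b[:, :260];cv2.imwrite('fit3.png',o)"
```

```text
s 6326 [[263.06, 188.14], [288.15, 172.27]]
t 17480 [[241.3, 203.48], [275.99, 214.62]]
dir [ 0.28906917  0.95202391 -0.10044643] yaw 73.10979727078909 pitch -5.7648785554877975
[ 0.46331061 -0.28        0.13744846]
[ 0.51492881 -0.11        0.11951204]
tip [ 0.51184694 -0.09786552  0.13064169]
```

View pics/fit3.png

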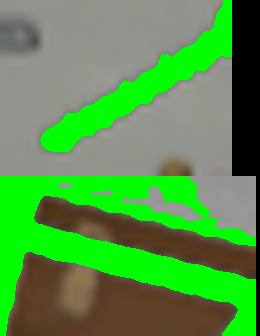

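The tip region is clean in the side view, but the rest spoils the top mask. I'll move to a pre-insertion point in front of the stand, still high, and measure there.

```bash
python3 -m jog '[255,-3,0,-2,0,0,0, 255,-7,0,-4.2,0,0,0, 255,-11,0,-6.5,0,0,0, 255,-13.9,0,-8.2,0,0,0, 255,-13.9,0,-8.2,0,0,0, 255,-13.9,0,-8.2,0,0,0]'; python3 - <<'E'
from rig import *
from h import *
from scipy.spatial.transform import Rotation as R
s=get_state();M=R.from_quat(s["ee_rot"][[1,2,3,0]]).as_matrix();print(s["position"],M.round(4).tolist(),s["contact_force"],s["moment"])
i=get_image("side");np.savez("side4.npz",**i)
j=get_image("top");np.savez("top4.npz",**j)
a=cv2.resize(i["color"][165:265,205:300],None,fx=4,fy=4,interpolation=2);b=cv2.resize(j["color"][170:270,150:245],None,fx=4,fy=4,interpolation=2)
cv2.imwrite("pics/g4.png",np.hstack([a,b]))
E
```

```text
clock: 5.1
position: [0.4192, -0.1293, 0.1085]
ee_rot: [-0.443, 0.443, -0.551, 0.552]
contact_force: [0.6, 0.2, -0.7]
width: 0.0144
[ 0.41917948 -0.12933271  0.10845987] [[-0.2167, 0.0004, 0.9762], [-0.9762, -0.0005, -0.2167], [0.0004, -1.0, 0.0004]] [ 0.58069364  0.17613382 -0.71505815] [-0.06148103 -0.04045275 -0.00693171]
```

View pics/g4.png

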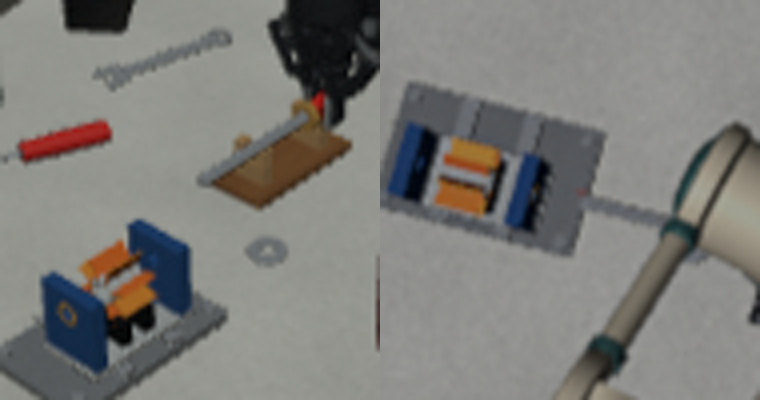

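The top crop shows the shaft from its tip at about px (200.7,220.5) to about (223,225), just on the +y side of the base's red mark at about (201,218). In the side crop the tip is at about (256,210) and the collar at about (281,193). Now I fit the shaft line.

```bash
cat >> h.py <<'E'
def edgeline(I,p,q,f=8,w=7,sgn=-1):
    """subpixel centre of dark bar along approx p->q: profile across, darkness centroid; returns fitted end points"""
    p=np.array(p,float);q=np.array(q,float);d=(q-p);L=np.linalg.norm(d);d/=L;n=np.array([-d[1],d[0]])
    g=cv2.cvtColor(I["color"],cv2.COLOR_BGR2GRAY).astype(np.float32);out=[]
    s=np.linspace(-w,w,8*w+1)
    for t in np.arange(0,L,.5):
        P=(p+d*t)+s[:,None]*n
        v=cv2.remap(g,P[:,0].astype(np.float32)[None],P[:,1].astype(np.float32)[None],cv2.INTER_CUBIC)[0]
        bg=np.median(np.r_[v[:12],v[-12:]]);k=np.clip((v-bg)*sgn-4,0,None);k[np.abs(s)>4]=0
        if k.sum()>20: out.append(p+d*t+n*(k@s/k.sum()))
    out=np.array(out,np.float32);l=cv2.fitLine(out,cv2.DIST_HUBER,0,.01,.01).ravel()
    r=(out-l[2:])@np.array([-l[1],l[0]])
    a=l[2:]+l[:2]*((p-l[2:])@l[:2]);b=l[2:]+l[:2]*((q-l[2:])@l[:2]);return a,b,r.std()
E
python3 - <<'E'
from h import *
S=load("side4.npz");T=load("top4.npz")
a,b,r=edgeline(T,(205,221.5),(219,224.5));print("top",a,b,r)
c,d,r=edgeline(S,(258,209),(267,203));print("side",c,d,r)
X,v=line3(S,c,d,T,a,b);v=v if v[1]>0 else -v
print("yaw",np.degrees(np.arctan2(v[1],v[0])),"pitch",np.degrees(np.arcsin(v[2])))
for y in(-.1293,.0415):print(X+v*(y-X[1])/v[1])
# tip px prediction
for nm,I,p,q in(("s",S,c,d),("t",T,a,b)):
    g=cv2.cvtColor(I["color"],cv2.COLOR_BGR2GRAY).astype(np.float32);u=(q-p)/np.linalg.norm(q-p)
    t=np.arange(-10,4,.5);P=(p+u*t[:,None]).astype(np.float32);print(nm,u,[(x,int(y)) for x,y in zip(t,cv2.remap(g,P[:,0][None],P[:,1][None],1)[0])])
E
```

```text
top [205.14527845 220.94945497] [218.97398305 224.59859414] 0.13575089
side [259.18701755 210.7252413 ] [268.09723319 204.59474592] 0.3128221
yaw 76.79435946452578 pitch -2.9545256369983055
[ 0.41972757 -0.1293      0.12054247]
[0.45980609 0.0415     0.11148771]
s [ 0.82383804 -0.56682526] [(np.float64(-10.0), 146), (np.float64(-9.5), 146), (np.float64(-9.0), 145), (np.float64(-8.5), 145), (np.float64(-8.0), 145), (np.float64(-7.5), 145), (np.float64(-7.0), 145), (np.float64(-6.5), 145), (np.float64(-6.0), 145), (np.float64(-5.5), 145), (np.float64(-5.0), 144), (np.float64(-4.5), 144), (np.float64(-4.0), 144), (np.float64(-3.5), 143), (np.float64(-3.0), 142), (np.float64(-2.5), 140), (np.float64(-2.0), 127), (np.float64(-1.5), 108), (np.float64(-1.0), 85), (np.float64(-0.5), 63), (np.float64(0.0), 59), (np.float64(0.5), 60), (np.float64(1.0), 62), (np.float64(1.5), 63), (np.float64(2.0), 64), (np.float64(2.5), 65), (np.float64(3.0), 65), (np.float64(3.5), 63)]
t [0.96690212 0.25514757] [(np.float64(-10.0), 87), (np.float64(-9.5), 86), (np.float64(-9.0), 87), (np.float64(-8.5), 88), (np.float64(-8.0), 88), (np.float64(-7.5), 88), (np.float64(-7.0), 88), (np.float64(-6.5), 89), (np.float64(-6.0), 91), (np.float64(-5.5), 95), (np.float64(-5.0), 99), (np.float64(-4.5), 103), (np.float64(-4.0), 105), (np.float64(-3.5), 104), (np.float64(-3.0), 102), (np.float64(-2.5), 100), (np.float64(-2.0), 99), (np.float64(-1.5), 99), (np.float64(-1.0), 99), (np.float64(-0.5), 99), (np.float64(0.0), 101), (np.float64(0.5), 101), (np.float64(1.0), 101), (np.float64(1.5), 100), (np.float64(2.0), 98), (np.float64(2.5), 98), (np.float64(3.0), 98), (np.float64(3.5), 99)]
```

```bash
python3 - <<'E'
from h import *
S=load("side3.npz");T=load("top3.npz")
c,d,r=edgeline(S,(266,186.5),(280,178));print("side",c,d,r)
a,b,r=edgeline(T,(257,210.1),(271,213.5),sgn=1);print("top",a,b,r)
X,v=line3(S,c,d,T,a,b);v=v if v[1]>0 else -v
print("yaw",np.degrees(np.arctan2(v[1],v[0])),"pitch",np.degrees(np.arcsin(v[2])))
for y in(-.282,-.111):print(X+v*(y-X[1])/v[1])
E
```

```text
side [265.85634323 186.26252518] [279.87004133 177.7851682 ] 0.19706571
top [256.98032077 210.18267213] [270.99550455 213.51888381] 0.12448064
yaw 78.2836704997537 pitch 0.3923632704266051
[ 0.46915836 -0.282       0.12854287]
[ 0.50462159 -0.111       0.12973882]
```

```bash
python3 - <<'E'
from h import *
T=load("top4.npz");c=np.array([.4964,.1463])
a,b,r=edgeline(T,(205,221.5),(219,224.5))
for yd in(77.15,77.5):
    yaw=np.radians(yd);ex=np.array([np.cos(yaw),np.sin(yaw)]);ey=np.array([-ex[1],ex[0]])
    P=ray(T,[a,b],.1295)[:,:2];Q=P-c;print("shaft pts stand x,y",Q@ex,Q@ey)
    tcp=np.array([.41918,-.12933])-c;print("TCP stand",tcp@ex,tcp@ey)
E
```

```text
shaft pts stand x,y [-0.12746207 -0.17590823] [0.01342672 0.0135887 ]
TCP stand -0.28590070557626707 0.013986130665508223
shaft pts stand x,y [-0.12737767 -0.17582194] [0.01420509 0.014663  ]
TCP stand -0.2858099354307676 0.015732326880041957
```

The lifted axle is level, with a fitted pitch of about 0.4° and its axis about 21 mm above the TCP. Relative to the stand it sits at y of about 13.5 to 14 mm. The hole is at about 14 to 16 mm from two views, so I'll descend to 80 mm height at y of about 15.5 mm, with the tip about 12 mm short of the plate.

```bash
python3 -m jog '[255,0,2,-0.15,0,0,0, 255,0,4,-0.15,0,0,0, 255,-1,4.97,-0.15,0,0,0, 255,-2.5,4.97,-0.15,0,0,0, 255,-3.7,4.97,-0.15,0,0,0, 255,-3.7,4.97,-0.15,0,0,0, 255,-3.7,4.97,-0.15,0,0,0]'; cat > chk.py <<'E'
from rig import *
from h import *
import sys
from scipy.spatial.transform import Rotation as R
s=get_state();M=R.from_quat(s["ee_rot"][[1,2,3,0]]).as_matrix()
c=np.array([.4964,.1463]);yaw=np.radians(77.15);ex=np.array([np.cos(yaw),np.sin(yaw)]);ey=np.array([-ex[1],ex[0]])
p=s["position"];q=p[:2]-c;f=s["contact_force"]
print("t",round(s["clock"],2),"stand mm",(q@ex*1e3).round(1),(q@ey*1e3).round(1),"axle z",((p[2]+.0213)*1e3).round(1),"toolx yaw",(np.degrees(np.arctan2(-M[1,0],-M[0,0]))).round(2),"pitch",np.degrees(M[2,0]).round(2),"F stand",(f[:2]@ex).round(1),(f[:2]@ey).round(1),f[2].round(1),"Mom",s["moment"].round(2))
if len(sys.argv)>1:
    k=sys.argv[1];i=get_image("side");np.savez(f"side{k}.npz",**i);j=get_image("top");np.savez(f"top{k}.npz",**j)
    a=cv2.resize(i["color"][175:265,205:300],None,fx=4,fy=4,interpolation=2);b=cv2.resize(j["color"][180:270,145:240],None,fx=4,fy=4,interpolation=2)
    cv2.imwrite(f"pics/g{k}.png",np.hstack([a,b]))
E
python3 chk.py 5
```

```text
clock: 6.08
position: [0.4257, -0.0924, 0.0595]
ee_rot: [-0.443, 0.442, -0.551, 0.552]
contact_force: [0.4, 1.1, -1.6]
width: 0.0145
t 6.08 stand mm -248.4 15.8 axle z 80.8 toolx yaw 77.52 pitch 0.02 F stand 1.1 -0.1 -1.6 Mom [-0.05  0.01 -0.05]
```

View pics/g5.png

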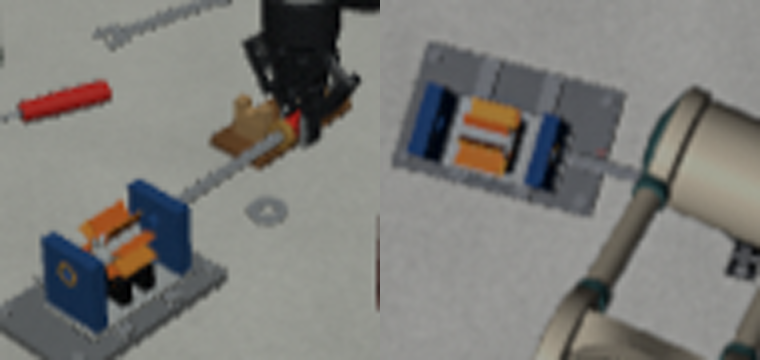

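```bash
python3 - <<'E'
from h import *
S=load("side5.npz");T=load("top5.npz");c=np.array([.4964,.1463]);yaw=np.radians(77.15);ex=np.array([np.cos(yaw),np.sin(yaw)]);ey=np.array([-ex[1],ex[0]])
a,b,r=edgeline(S,(254,223),(266,215.5));P=ray(S,[a,b],.0805)[:,:2]-c;print("side",a,b,r,P@ex,P@ey)
u,back=up(S,(214,230,232,252));hsv=cv2.cvtColor(u,cv2.COLOR_BGR2HSV).astype(int)
m=((hsv[...,0]>8)&(hsv[...,0]<35)&(hsv[...,1]>50)).astype(np.uint8);N,l,st,ce=cv2.connectedComponentsWithStats(m)
for j in range(1,N):
    if st[j,4]>80:
        p=back(st[j,:2]+st[j,2:4]/2);X=ray(S,p,.08)[0,:2]-c;print(st[j],p,X@ex,X@ey)
a,b,r=edgeline(T,(196,219.5),(202,221),w=5,sgn=1);P=ray(T,[a,b],.0805)[:,:2]-c;print("top",a,b,r,P@ex,P@ey)
E
```

```text
side [253.67980648 222.55844297] [265.10867937 214.27083969] 0.66780883 [-0.09790276 -0.1644943 ] [0.01737602 0.01369695]
[  83    0   61   66 2548] [[227.75   233.6875]] 0.010865239012644122 -0.006538583981903081
[ 45  85  18  32 257] [[220.3125 242.1875]] 0.060700077488831966 0.008606966895135916
[ 60 105  21  27 257] [[222.375 244.375]] 0.06393838599642596 0.022590979521586962
top [195.71444842 220.38598195] [201.58779183 222.27895867] 0.21489383 [-0.08822416 -0.10989969] [0.01707434 0.01829975]
```

```bash
python3 -m jog '[255,-0.3,0.07,0,0,0.04,0, 255,-0.6,0.07,0,0,0.04,0, 255,-0.9,0.07,0,0,0.04,0, 255,-0.9,0.07,0,0,0.04,0]'; python3 chk.py
python3 -m jog '[255,-0.1,0,0,0,0,0, 255,-0.2,0,0,0,0,0, 255,-0.2,0,0,0,0,0]'; python3 chk.py
```

```text
clock: 6.68
position: [0.4272, -0.0834, 0.0583]
ee_rot: [0.441, -0.441, 0.553, -0.553]
contact_force: [-0.9, -0.1, -0.8]
width: 0.015
t 6.67 stand mm -239.4 16.4 axle z 79.6 toolx yaw 77.16 pitch -0.01 F stand -0.3 0.9 -0.8 Mom [-0.04  0.   -0.02]
clock: 7.05
position: [0.4277, -0.0816, 0.0583]
ee_rot: [0.441, -0.441, 0.553, -0.553]
contact_force: [-0.0, 0.1, -0.6]
width: 0.0147
t 7.05 stand mm -237.5 16.3 axle z 79.6 toolx yaw 77.15 pitch -0.0 F stand 0.1 0.0 -0.6 Mom [-0.08 -0.03 -0.01]
```

```bash
python3 -m jog '[255,-0.1,0,0,0,0,0, 255,-0.2,0,0,0,0,0]'; python3 chk.py
python3 -m jog '[255,-0.1,0,0,0,0,0, 255,-0.2,0,0,0,0,0]'; python3 chk.py
```

```text
clock: 7.3
position: [0.4281, -0.0797, 0.0583]
ee_rot: [0.441, -0.441, 0.553, -0.553]
contact_force: [-0.0, 0.9, -1.1]
width: 0.0148
t 7.3 stand mm -235.5 16.3 axle z 79.6 toolx yaw 77.13 pitch -0.01 F stand 0.9 0.2 -1.1 Mom [-0.05  0.01 -0.03]
clock: 7.55
position: [0.4286, -0.0777, 0.0583]
ee_rot: [0.441, -0.441, 0.553, -0.553]
contact_force: [1.3, -0.0, -0.6]
width: 0.0146
t 7.55 stand mm -233.5 16.3 axle z 79.6 toolx yaw 77.14 pitch -0.01 F stand 0.3 -1.2 -0.6 Mom [-0.09 -0.03  0.04]
```

```bash
python3 -m jog '[255,-0.1,0,0,0,0,0, 255,-0.15,0,0,0,0,0]'; python3 chk.py
```

```text
clock: 7.8
position: [0.4289, -0.0762, 0.0583]
ee_rot: [0.441, -0.441, 0.553, -0.553]
contact_force: [0.9, -0.1, -1.1]
width: 0.0147
t 7.8 stand mm -232.0 16.3 axle z 79.6 toolx yaw 77.14 pitch -0.01 F stand 0.1 -0.9 -1.1 Mom [-0.05  0.04  0.02]
```

```bash
python3 -m jog '[255,-0.1,0,0,0,0,0, 255,-0.15,0,0,0,0,0]'; python3 chk.py
```

```text
clock: 8.05
position: [0.4293, -0.0748, 0.0583]
ee_rot: [0.441, -0.441, 0.553, -0.553]
contact_force: [0.5, 0.2, -1.3]
width: 0.0148
t 8.05 stand mm -230.5 16.3 axle z 79.6 toolx yaw 77.14 pitch -0.0 F stand 0.3 -0.5 -1.3 Mom [-0.13  0.04 -0.  ]
```

```bash
python3 -m jog '[255,-0.1,0,0,0,0,0, 255,-0.2,0,0,0,0,0]'; python3 chk.py
python3 -m jog '[255,-0.1,0,0,0,0,0, 255,-0.2,0,0,0,0,0]'; python3 chk.py 6
```

```text
clock: 8.3
position: [0.4297, -0.0729, 0.0583]
ee_rot: [0.441, -0.441, 0.553, -0.553]
contact_force: [0.3, -0.1, -2.0]
width: 0.0147
t 8.3 stand mm -228.5 16.3 axle z 79.6 toolx yaw 77.14 pitch -0.0 F stand 0.0 -0.3 -2.0 Mom [-0.05 -0.01  0.03]
clock: 8.55
position: [0.4301, -0.0709, 0.0583]
ee_rot: [0.441, -0.441, 0.553, -0.553]
contact_force: [0.2, 0.6, -1.8]
width: 0.0148
t 8.55 stand mm -226.5 16.3 axle z 79.6 toolx yaw 77.14 pitch -0.01 F stand 0.7 -0.0 -1.8 Mom [-0.05  0.03 -0.01]
```

View pics/g6.png

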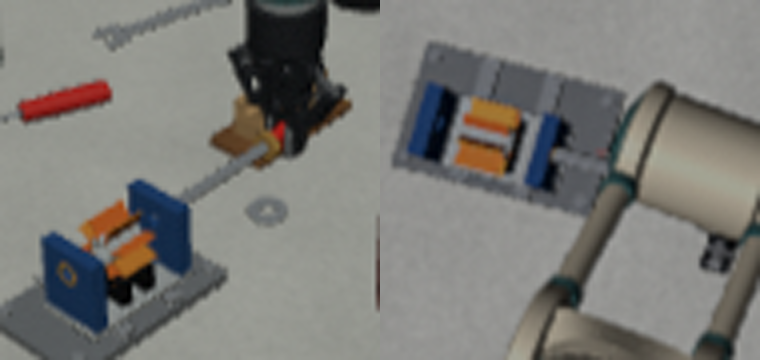

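There is no contact force, and in the top view the shaft meets the front plate at about px (187.5,218), so it appears to be in the hole. I continue gently.

```bash
python3 -m jog '[255,-0.1,0,0,0,0,0, 255,-0.25,0,0,0,0,0, 255,-0.4,0,0,0,0,0]'; python3 chk.py
python3 -m jog '[255,-0.15,0,0,0,0,0, 255,-0.3,0,0,0,0,0, 255,-0.45,0,0,0,0,0]'; python3 chk.py 7
```

```text
clock: 9.02
position: [0.431, -0.067, 0.0583]
ee_rot: [0.441, -0.441, 0.553, -0.553]
contact_force: [0.0, -0.0, -0.9]
width: 0.0147
t 9.03 stand mm -222.5 16.3 axle z 79.6 toolx yaw 77.14 pitch -0.01 F stand -0.0 -0.0 -0.9 Mom [ 0.01  0.05 -0.08]
clock: 9.4
position: [0.432, -0.0625, 0.0583]
ee_rot: [0.441, -0.441, 0.553, -0.553]
contact_force: [1.0, 0.4, -0.7]
width: 0.0147
t 9.4 stand mm -217.9 16.3 axle z 79.6 toolx yaw 77.14 pitch -0.01 F stand 0.6 -0.9 -0.7 Mom [-0.   -0.05  0.05]
```

View pics/g7.png

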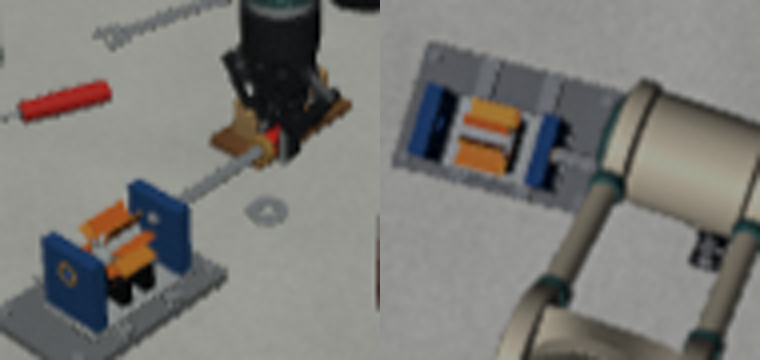

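The side crop shows the bright tip emerging behind the front plate at crop (153,218). I continue through to the hub while watching forces.

```bash
python3 -m jog '[255,-0.3,0,0,0,0,0, 255,-0.6,0,0,0,0,0, 255,-0.9,0,0,0,0,0, 255,-1.2,0,0,0,0,0]'; python3 chk.py
python3 -m jog '[255,-0.2,0,0,0,0,0, 255,-0.4,0,0,0,0,0, 255,-0.6,0,0,0,0,0, 255,-0.8,0,0,0,0,0]'; python3 chk.py 8
```

```text
clock: 10.0
position: [0.4347, -0.0507, 0.0583]
ee_rot: [0.441, -0.441, 0.553, -0.553]
contact_force: [-0.9, 0.6, -0.8]
width: 0.0147
t 10.0 stand mm -205.8 16.3 axle z 79.6 toolx yaw 77.14 pitch -0.01 F stand 0.4 1.0 -0.8 Mom [-0.01  0.03 -0.05]
clock: 10.5
position: [0.4365, -0.0431, 0.0583]
ee_rot: [0.441, -0.441, 0.553, -0.553]
contact_force: [0.5, 0.2, -0.8]
width: 0.0144
t 10.5 stand mm -198.0 16.3 axle z 79.6 toolx yaw 77.14 pitch -0.0 F stand 0.3 -0.5 -0.8 Mom [-0.04  0.02 -0.  ]
```

```bash
python3 -m jog '[255,-0.2,0,0,0,0,0, 255,-0.4,0,0,0,0,0, 255,-0.6,0,0,0,0,0, 255,-0.8,0,0,0,0,0]'; python3 chk.py
```

```text
clock: 11.1
position: [0.4383, -0.0352, 0.0583]
ee_rot: [0.441, -0.441, 0.553, -0.553]
contact_force: [-0.4, -0.7, -0.9]
width: 0.0144
t 11.1 stand mm -189.9 16.3 axle z 79.6 toolx yaw 77.14 pitch -0.0 F stand -0.8 0.2 -0.9 Mom [-0.05  0.06 -0.03]
```

```bash
python3 -m jog '[255,-0.3,0,0,0,0,0, 255,-0.6,0,0,0,0,0, 255,-0.9,0,0,0,0,0, 255,-1.2,0,0,0,0,0, 255,-1.5,0,0,0,0,0, 255,-1.8,0,0,0,0,0]'; python3 chk.py
python3 -m jog '[255,-0.3,0,0,0,0,0, 255,-0.6,0,0,0,0,0, 255,-0.9,0,0,0,0,0, 255,-1.2,0,0,0,0,0, 255,-1.5,0,0,0,0,0, 255,-1.8,0,0,0,0,0]'; python3 chk.py
python3 -m jog '[255,-0.3,0,0,0,0,0, 255,-0.6,0,0,0,0,0, 255,-0.9,0,0,0,0,0, 255,-1.2,0,0,0,0,0]'; python3 chk.py 9
```

```text
clock: 11.85
position: [0.4423, -0.0176, 0.0583]
ee_rot: [0.441, -0.441, 0.553, -0.553]
contact_force: [0.2, -1.2, -0.4]
width: 0.0146
t 11.85 stand mm -171.8 16.3 axle z 79.6 toolx yaw 77.14 pitch -0.01 F stand -1.1 -0.4 -0.4 Mom [-0.04  0.04 -0.03]
clock: 12.6
position: [0.4463, -0.0001, 0.0583]
ee_rot: [0.441, -0.441, 0.553, -0.553]
contact_force: [-0.0, -0.1, -1.1]
width: 0.0148
t 12.6 stand mm -153.9 16.3 axle z 79.6 toolx yaw 77.14 pitch -0.0 F stand -0.1 0.0 -1.1 Mom [-0.09  0.02  0.02]
clock: 13.1
position: [0.449, 0.0116, 0.0583]
ee_rot: [0.441, -0.441, 0.553, -0.553]
contact_force: [-0.1, -0.2, -1.3]
width: 0.0148
t 13.1 stand mm -141.9 16.3 axle z 79.6 toolx yaw 77.14 pitch -0.0 F stand -0.3 0.1 -1.3 Mom [-0.05 -0.02 -0.03]
```

View pics/g9.png

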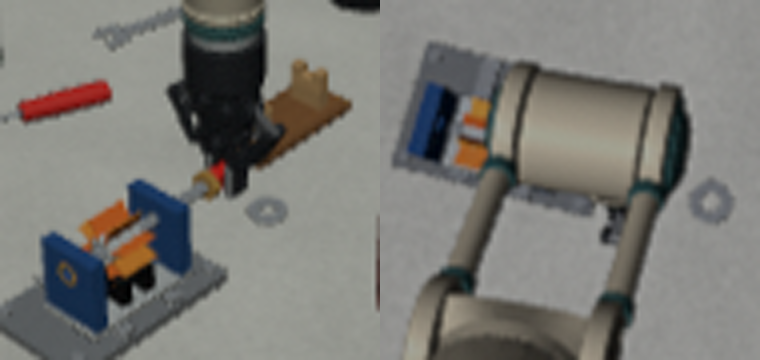

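The shaft is through the hub, visible in the wheel at crop (130,230), with no side load. I go gently into the rear plate.

```bash
python3 -m jog '[255,-0.2,0,0,0,0,0, 255,-0.4,0,0,0,0,0, 255,-0.6,0,0,0,0,0, 255,-0.8,0,0,0,0,0]'; python3 chk.py
python3 -m jog '[255,-0.1,0,0,0,0,0, 255,-0.2,0,0,0,0,0]'; python3 chk.py
```

```text
clock: 13.7
position: [0.4508, 0.0193, 0.0583]
ee_rot: [0.441, -0.441, 0.553, -0.553]
contact_force: [0.4, -0.2, -0.6]
width: 0.0142
t 13.7 stand mm -134.0 16.3 axle z 79.6 toolx yaw 77.14 pitch -0.0 F stand -0.1 -0.4 -0.6 Mom [-0.02  0.05 -0.02]
clock: 13.95
position: [0.4512, 0.0212, 0.0583]
ee_rot: [0.441, -0.441, 0.553, -0.553]
contact_force: [0.2, 0.5, -1.7]
width: 0.0152
t 13.95 stand mm -132.0 16.3 axle z 79.6 toolx yaw 77.14 pitch -0.0 F stand 0.5 -0.1 -1.7 Mom [-0.04  0.03  0.01]
```

```bash
python3 -m jog '[255,-0.1,0,0,0,0,0, 255,-0.2,0,0,0,0,0]'; python3 chk.py
```

```text
clock: 14.2
position: [0.4516, 0.0232, 0.0583]
ee_rot: [0.441, -0.441, 0.553, -0.553]
contact_force: [0.0, 0.5, 0.1]
width: 0.0149
t 14.2 stand mm -130.0 16.3 axle z 79.6 toolx yaw 77.14 pitch -0.0 F stand 0.5 0.1 0.1 Mom [-0.08  0.06  0.02]
```

```bash
python3 -m jog '[255,-0.1,0,0,0,0,0, 255,-0.2,0,0,0,0,0]'; python3 chk.py
```

```text
clock: 14.45
position: [0.452, 0.0251, 0.0583]
ee_rot: [0.441, -0.441, 0.553, -0.553]
contact_force: [0.5, -0.1, -0.8]
width: 0.0148
t 14.45 stand mm -128.0 16.3 axle z 79.6 toolx yaw 77.14 pitch -0.01 F stand -0.0 -0.5 -0.8 Mom [-0.07  0.01 -0.01]
```

```bash
python3 -m jog '[255,-0.1,0,0,0,0,0, 255,-0.2,0,0,0,0,0]'; python3 chk.py
```

```text
clock: 14.7
position: [0.4525, 0.0271, 0.0583]
ee_rot: [-0.441, 0.441, -0.553, 0.553]
contact_force: [-0.1, 0.5, -0.7]
width: 0.0152
t 14.7 stand mm -126.0 16.3 axle z 79.6 toolx yaw 77.14 pitch -0.01 F stand 0.5 0.2 -0.7 Mom [-0.05  0.    0.04]
```

```bash
python3 -m jog '[255,-0.1,0,0,0,0,0, 255,-0.2,0,0,0,0,0]'; python3 chk.py
```

```text
clock: 14.95
position: [0.453, 0.029, 0.0583]
ee_rot: [0.441, -0.441, 0.553, -0.553]
contact_force: [-0.2, 0.4, -1.4]
width: 0.0147
t 14.95 stand mm -124.0 16.3 axle z 79.6 toolx yaw 77.14 pitch -0.0 F stand 0.3 0.3 -1.4 Mom [-0.06 -0.02 -0.06]
```

```bash
python3 -m jog '[255,-0.1,0,0,0,0,0, 255,-0.2,0,0,0,0,0]'; python3 chk.py
```

```text
clock: 15.2
position: [0.4534, 0.031, 0.0583]
ee_rot: [0.441, -0.441, 0.553, -0.553]
contact_force: [0.8, 0.3, 0.0]
width: 0.0148
t 15.2 stand mm -122.0 16.3 axle z 79.6 toolx yaw 77.14 pitch -0.0 F stand 0.4 -0.7 0.0 Mom [-0.09 -0.01 -0.01]
```

```bash
python3 -m jog '[255,-0.1,0,0,0,0,0, 255,-0.2,0,0,0,0,0]'; python3 chk.py 10
```

```text
clock: 15.45
position: [0.4539, 0.0329, 0.0583]
ee_rot: [-0.441, 0.441, -0.553, 0.553]
contact_force: [-0.4, -0.9, -0.4]
width: 0.0149
t 15.45 stand mm -120.0 16.3 axle z 79.6 toolx yaw 77.14 pitch -0.0 F stand -1.0 0.2 -0.4 Mom [-0.05  0.04 -0.02]
```

View pics/g10.png

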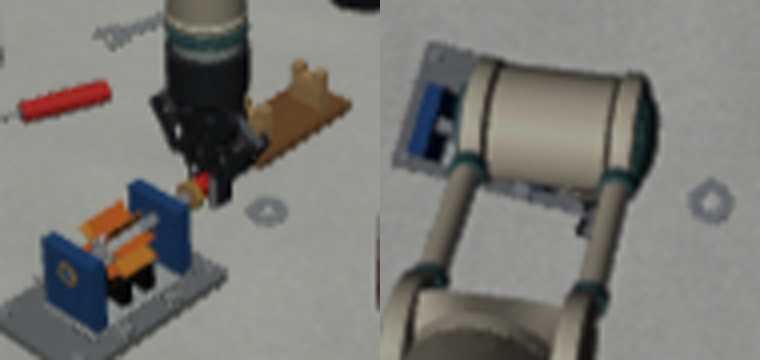

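No force so far, with the tip nominally inside the rear plate. I continue.

```bash
python3 -m jog '[255,-0.2,0,0,0,0,0, 255,-0.4,0,0,0,0,0, 255,-0.6,0,0,0,0,0, 255,-0.8,0,0,0,0,0, 255,-1.0,0,0,0,0,0]'; python3 chk.py
python3 -m jog '[255,-0.2,0,0,0,0,0, 255,-0.4,0,0,0,0,0, 255,-0.6,0,0,0,0,0, 255,-0.8,0,0,0,0,0, 255,-1.0,0,0,0,0,0]'; python3 chk.py 11
```

```text
clock: 16.18
position: [0.4561, 0.0428, 0.0583]
ee_rot: [0.441, -0.441, 0.553, -0.553]
contact_force: [0.2, -0.7, -1.5]
width: 0.0148
t 16.18 stand mm -109.9 16.3 axle z 79.6 toolx yaw 77.14 pitch -0.0 F stand -0.6 -0.3 -1.5 Mom [-0.06  0.03 -0.04]
clock: 16.8
position: [0.4583, 0.0525, 0.0583]
ee_rot: [0.441, -0.441, 0.553, -0.553]
contact_force: [-0.0, 0.2, -1.0]
width: 0.0151
t 16.8 stand mm -99.9 16.3 axle z 79.6 toolx yaw 77.14 pitch -0.0 F stand 0.2 0.1 -1.0 Mom [-0.09 -0.03  0.02]
```

View pics/g11.png

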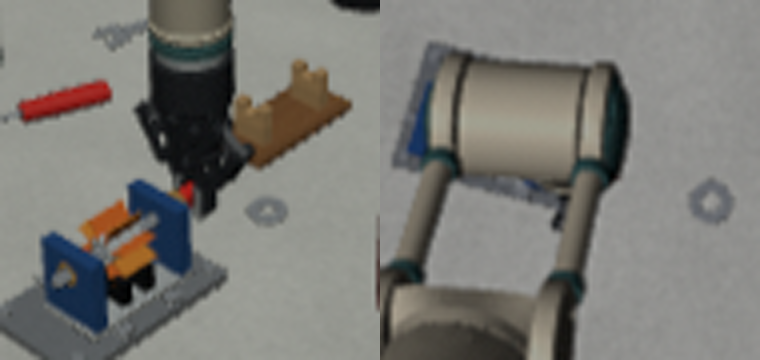

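The tip sticks out of the rear lip at crop (60,275). Now the final approach with the collar, feeling for contact.

```bash
python3 -m jog '[255,-0.15,0,0,0,0,0, 255,-0.3,0,0,0,0,0, 255,-0.45,0,0,0,0,0, 255,-0.6,0,0,0,0,0]'; python3 chk.py
python3 -m jog '[255,-0.05,0,0,0,0,0, 255,-0.1,0,0,0,0,0]'; python3 chk.py
```

```text
clock: 17.4
position: [0.4596, 0.0583, 0.0583]
ee_rot: [0.441, -0.441, 0.553, -0.553]
contact_force: [0.4, 0.2, -1.2]
width: 0.0147
t 17.4 stand mm -94.0 16.3 axle z 79.6 toolx yaw 77.14 pitch -0.01 F stand 0.3 -0.4 -1.2 Mom [-0.04 -0.04  0.04]
clock: 17.65
position: [0.4598, 0.0592, 0.0583]
ee_rot: [0.441, -0.441, 0.553, -0.553]
contact_force: [0.3, -0.3, -1.0]
width: 0.0149
t 17.65 stand mm -93.1 16.3 axle z 79.6 toolx yaw 77.14 pitch -0.0 F stand -0.2 -0.3 -1.0 Mom [-0.08 -0.04 -0.03]
```

```bash
python3 -m jog '[255,-0.05,0,0,0,0,0, 255,-0.1,0,0,0,0,0]'; python3 chk.py
```

```text
clock: 17.9
position: [0.4601, 0.0602, 0.0583]
ee_rot: [0.441, -0.441, 0.553, -0.553]
contact_force: [-0.1, 0.0, -1.1]
width: 0.0149
t 17.9 stand mm -92.1 16.3 axle z 79.6 toolx yaw 77.14 pitch -0.0 F stand -0.0 0.1 -1.1 Mom [-0.06  0.01  0.03]
```

```bash
python3 -m jog '[255,-0.05,0,0,0,0,0, 255,-0.05,0,0,0,0,0]'; python3 chk.py 12
```

```text
clock: 18.15
position: [0.4602, 0.0607, 0.0583]
ee_rot: [0.441, -0.441, 0.553, -0.553]
contact_force: [0.0, 0.3, 0.9]
width: 0.0146
t 18.15 stand mm -91.5 16.3 axle z 79.6 toolx yaw 77.14 pitch -0.0 F stand 0.3 0.0 0.9 Mom [-0.04  0.01 -0.03]
```

View pics/g12.png

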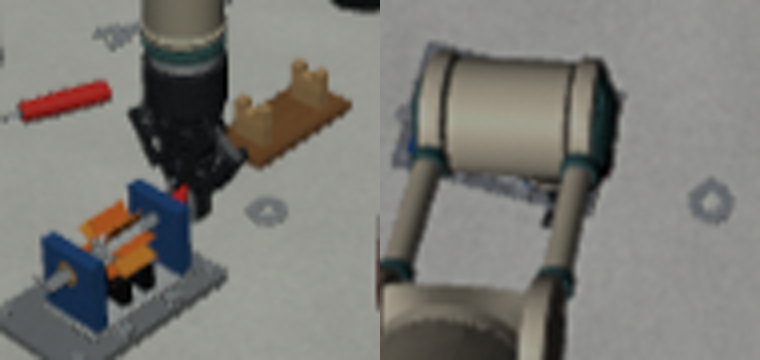

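The tip stands farther out, at crop (45,285), and the collar hasn't touched yet. I keep going in 0.5 mm touches.

```bash
python3 -m jog '[255,-0.05,0,0,0,0,0, 255,-0.05,0,0,0,0,0]'; python3 chk.py
```

```text
clock: 18.5
position: [0.4603, 0.0611, 0.0583]
ee_rot: [0.441, -0.441, 0.553, -0.553]
contact_force: [0.1, 1.0, -1.4]
width: 0.015
t 18.5 stand mm -91.0 16.3 axle z 79.6 toolx yaw 77.14 pitch -0.01 F stand 1.0 0.2 -1.4 Mom [-0.04 -0.01  0.  ]
```

```bash
python3 -m jog '[255,-0.05,0,0,0,0,0, 255,-0.05,0,0,0,0,0]'; python3 chk.py
```

```text
clock: 18.75
position: [0.4603, 0.0612, 0.0583]
ee_rot: [-0.441, 0.441, -0.553, 0.553]
contact_force: [0.3, -2.4, -0.5]
width: 0.0146
t 18.75 stand mm -91.0 16.3 axle z 79.6 toolx yaw 77.17 pitch 0.05 F stand -2.3 -0.8 -0.5 Mom [-0.45  0.06 -0.01]
```

```bash
python3 -m jog '[255,-0.05,0,0,0,0,0, 255,-0.05,0,0,0,0,0]'; python3 chk.py
```

```text
clock: 19.0
position: [0.4603, 0.0612, 0.0583]
ee_rot: [-0.441, 0.442, -0.552, 0.553]
contact_force: [-0.8, -6.0, 0.5]
width: 0.0146
t 19.0 stand mm -91.0 16.3 axle z 79.6 toolx yaw 77.19 pitch 0.1 F stand -6.0 -0.5 0.5 Mom [-0.88  0.16  0.02]
```

```bash
python3 -m jog '[255,-0.05,0,0,0,0,0, 255,-0.05,0,0,0,0,0]'; python3 chk.py
```

```text
clock: 19.25
position: [0.4603, 0.0612, 0.0583]
ee_rot: [-0.44, 0.442, -0.552, 0.553]
contact_force: [-0.3, -6.9, 0.0]
width: 0.0151
t 19.25 stand mm -91.0 16.2 axle z 79.6 toolx yaw 77.22 pitch 0.15 F stand -6.8 -1.2 0.0 Mom [-1.14  0.22 -0.05]
```

The position has stopped with axial force rising to 7 N, and the collar is at the plate within about 1 mm of nominal. I'll relieve the push, then open.

```bash
python3 -m jog '[255,0.1,0,0,0,0,0, 255,0.11,0,0,0,0,0, 255,0.11,0,0,0,0,0]'; python3 chk.py
```

```text
clock: 19.62
position: [0.4603, 0.0612, 0.0583]
ee_rot: [-0.441, 0.441, -0.553, 0.553]
contact_force: [-0.6, -5.2, -0.8]
width: 0.0148
t 19.62 stand mm -91.0 16.3 axle z 79.6 toolx yaw 77.16 pitch 0.03 F stand -5.2 -0.6 -0.8 Mom [-0.77  0.13 -0.02]
```

```bash
python3 -m jog '[255,0.04,0,0,0,0,0, 255,0.04,0,0,0,0,0]' 20; python3 chk.py; python3 -m jog '[180,0,0,0,0,0,0, 150,0,0,0,0,0,0, 100,0,0,0,0,0,0, 0,0,0,0,0,0,0, 0,0,0,0,0,0,0, 0,0,0,0,0,0,0, 0,0,0,0,0,0,0]'; python3 chk.py 13
```

```text
clock: 19.88
position: [0.4603, 0.0612, 0.0583]
ee_rot: [0.441, -0.441, 0.553, -0.553]
contact_force: [-0.5, -3.2, -0.9]
width: 0.0147
t 19.88 stand mm -91.0 16.3 axle z 79.6 toolx yaw 77.14 pitch -0.01 F stand -3.3 -0.2 -0.9 Mom [-0.59  0.09  0.01]
clock: 20.75
position: [0.4603, 0.0611, 0.0583]
ee_rot: [0.441, -0.441, 0.553, -0.553]
contact_force: [-0.0, 0.2, 0.6]
width: 0.0855
t 20.75 stand mm -91.1 16.3 axle z 79.6 toolx yaw 77.13 pitch -0.01 F stand 0.1 0.1 0.6 Mom [-0.08  0.03  0.01]
```

View pics/g13.png

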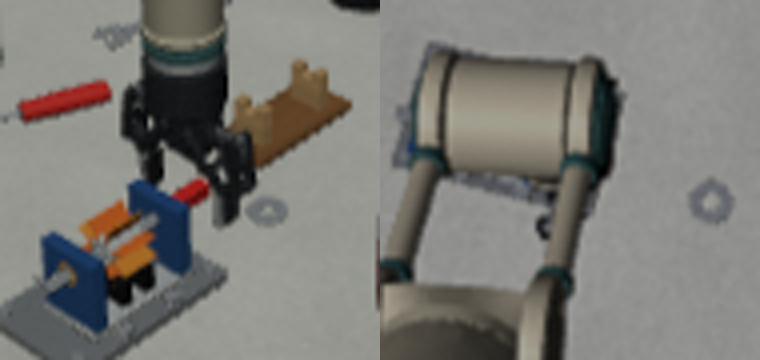

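Released: the jaws are open and the handle is free at about crop (192,192). I retreat straight up, then backwards, and look again.

```bash
python3 -m jog '[0,0,-2,0,0,0,0, 0,0,-5,0,0,0,0, 0,0,-9,0,0,0,0, 0,0,-14,0,0,0,0, 0,4,-16,0,0,0,0, 0,9,-16,0,0,0,0, 0,15,-16,0,0,0,0, 0,20,-16,0,0,0,0, 0,20,-16,0,0,0,0]'; python3 chk.py 14
```

```text
clock: 21.98
position: [0.4151, -0.1368, 0.2183]
ee_rot: [-0.439, 0.44, -0.554, 0.554]
contact_force: [-0.9, -0.2, 0.1]
width: 0.0852
t 21.98 stand mm -294.1 16.3 axle z 239.6 toolx yaw 76.82 pitch 0.06 F stand -0.4 0.8 0.1 Mom [ 0.05 -0.04 -0.05]
```

View pics/g14.png

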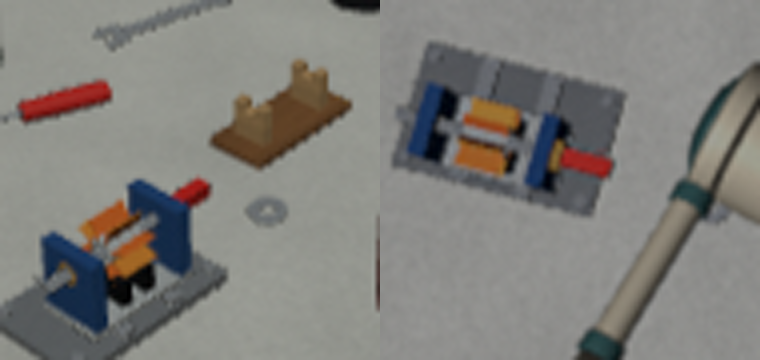

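The axle sits through both plates, with the collar visible against the front plate at top crop (557,155). I check numerically before handing in.

```bash
python3 - <<'E'
from h import *
T=load("top14.npz");c=np.array([.4964,.1463]);yaw=np.radians(77.15);ex=np.array([np.cos(yaw),np.sin(yaw)]);ey=np.array([-ex[1],ex[0]])
def q(u,back,m,z):
    k=max(cv2.findContours(m.astype(np.uint8),0,2)[0],key=cv2.contourArea);b=back(cv2.boxPoints(cv2.minAreaRect(k)));P=ray(T,b,z)[:,:2]-c;return (P@ex*1e3).round(1),(P@ey*1e3).round(1)
u,back=up(T,(170,200,210,240));h=cv2.cvtColor(u,cv2.COLOR_BGR2HSV).astype(int)
print("handle",q(u,back,((h[...,0]<5)|(h[...,0]>172))&(h[...,1]>150),.088))
print("front plate",q(u,back,(h[...,0]>100)&(h[...,0]<130)&(h[...,1]>110),.102))
cv2.imwrite("pics/c14.png",cv2.resize(T["color"][195:235,140:215],None,fx=10,fy=10,interpolation=2))
S=load("side14.npz");X=ray(S,(205+37/4,175+288/4),.079)[0,:2]-c;print("tip",X@ex,X@ey)
E
```

```text
handle (array([ -68.7,  -68.9, -112.2, -111.9]), array([24.4,  7.7,  9.3, 25.9]))
front plate (array([-46. , -46.3, -69.9, -69.5]), array([ 48.9, -15.5, -14.8,  49.6]))
tip 0.09127607158663409 0.011178773942573578
```

View pics/c14.png

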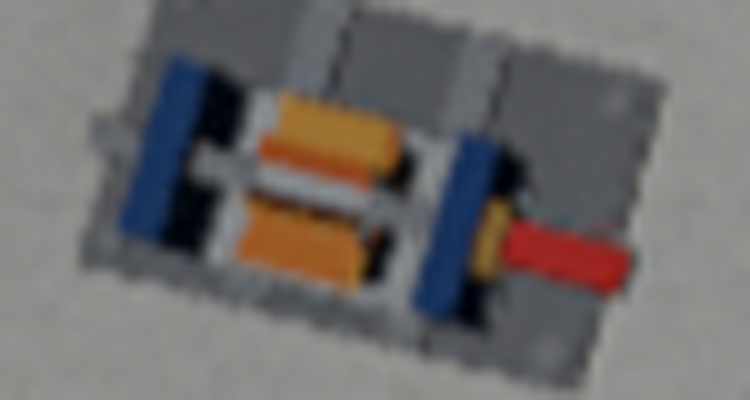

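The collar is flush: the handle spans x -69 to -112 mm, against an expected -68 to -112 mm. The axle lies at y of about 16.5 mm and the arm is clear. Handing in.

```bash
python3 -c "
from rig import *
print(sign_off())"
```

```text
the job is handed in; nothing more can be done
None
```

The axle is through the front plate, the fan hub and the rear plate, with its collar against the front plate. I released it, backed the arm clear and handed the job in at about 22 s; no verdict was reported.

- **Finding the hole:** I placed it at about +16 mm from the images and advanced with 1–2 mm touches at each plate. There was no measurable contact until the collar met the plate.
- **Seating force:** the final push reached about 7 N at the wrist, against the 20 N limit. I eased it to about 3 N before opening the gripper.
- **Last checks:** the top view puts the handle at stand x −69 to −112 mm (about −68 to −112 expected when flush) and at y of about 16–17 mm. The shaft is visible in the hub and the tip stands out behind the rear plate.
- **Disagreement:** a rough side-view reading gave the tip at x 91 mm, y 11 mm, where x 85 mm, y 16 mm was expected. I picked that pixel by eye, and the force contact and the top view support a seated collar.
- **Other objects:** I moved nothing else on purpose, but I did not measure the bystanders' final positions.

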